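Unbolt a specimen carrier with a sagging bolt and hold its gate ajar

TASK

A courier's specimen carrier has come in with its carry handle lying forward in the way of its gate. Swing the handle up and over towards the back until it snaps home behind its detent buttons, then take the bolt by its knob, lift the sagging bolt so that its nose clears the bent-up lip of the keeper and draw it all the way back without wrenching it against the keeper. Then pull the spring-closed gate about 30 degrees ajar and finish while still holding it there, so that a colleague can reach the tubes; leave the other things on the bench where they stand.

Things in the scene. Friction and masses are not known exactly. Their poses are not given: they have to be found in the camera images.
- carrier: blue steel specimen carrier, fixed on the bench, 80 deep x 184 wide x 166 high (mm) without its handle. Origin at the centre of its underside; x points from its front to its back, y to the left as the robot sees its front (the gate's hinge side), z up; it is turned up to 0.4 rad. Front face at x = -40. The right 43 mm of the front is a fixed post that carries the keeper.
- bail (a joint): angle, rad, of the steel carry handle about the carrier's y through x = 0, z = 110 mm. 0: lying forward over the gate, 6 degrees above level (starts at 0 to 0.2); grows as it rises; upright at 1.47; stop at 1.990, leaning 30 degrees back. Stiff hinge (0.28 N m): stays where left. Sprung detent buttons are met at 1.45 and give a few newtons of resistance at the grip; past 1.93 they are out again and the handle is seated.
- bail_grip (a point): middle of the handle's black rubber grip, a round sleeve 18 mm thick and 110 long that turns freely on its cross bar, along the carrier's y, 152 mm from the handle's axis, joined to it by two flat arms along the carrier's sides. At 0 it lies at x = -151 mm of the carrier, 126 above the bench; seated, at x = +76, 242 above the bench.
- bolt (a joint): how far the bolt is drawn, m, along the gate towards its hinge (the carrier's +y while closed). 0: shot; 0.040: fully drawn, at its stop. Starts at 0 to 0.005. At about 0.011 the shoulder of its nose meets the keeper's lip unless the bolt is lifted; from 0.029 on the nose is out of the keeper and the gate is free. Friction about 1 N; it stays where it is left.
- bolt_lift (a joint): how far the bolt is lifted in its worn guides, m. 0: sagging, as it lies by its weight (100 g); 0.010: touching the tops of the guides. The nose clears the lip from 0.006 on; keep it lifted until the bolt is drawn by 0.026.
- bolt_knob (a point): middle of the bolt's black knob: an upright cylinder 16 mm thick, from 21 mm below to 13 above this point, with a cap 22 wide and 5 thick on top. Bolt shot and dropped, it lies at x = -88, y = -8 mm of the carrier, 138 above the bench, 45 in front of the gate; it is 26 in front of and 33 above the bolt's axis. It moves with bolt and gate.
- nose_tip (a point): outer end of the bolt's nose, on the bolt's axis: the rod is 8 mm thick, its nose a collar 21 mm in diameter and 12 long. Shot and dropped it lies at x = -62, y = -84 mm of the carrier, 105 above the bench.
- bolt_nose: the nose collar of the bolt as a solid (its origin lies on the bolt's axis, 84 mm from the nose's outer end)
- keeper: steel keeper on the carrier's right front post (frame as the carrier's): a staple round the nose from y = -59 to -79 mm, reaching to x = -78, with a lip 28 wide bent up at its near edge (y = -59) whose top is 100.5 mm above the bench, 6 higher than the underside of the dropped nose
- gate (a joint): opening angle of the gate, rad: 0 closed, growing as its right edge swings out to the robot (clockwise seen from above), up to 1.3, about an upright pin at x = -46, y = +74 mm of the carrier. Closing spring of 0.15 N m at 0 and 0.23 N m at 30 degrees: let go, it swings shut.
- gate_stile (a point): middle of the gate's free upright stile, a bar 13 wide, 6 thick and 125 high (from 22 to 148 mm above the bench), 112 mm from the gate's hinge pin
- gate_panel: the barred steel gate as a solid, with the bolt and knob that it carries; origin on the hinge pin at bench height, its axes parallel to the carrier's when closed
- specimen_cup: bystander: specimen cup with red screw lid, 65 mm across, 66 high mm; origin at the middle of its underside; to be left where it is
- pink_bottle: bystander: white dropper bottle with pink band and red cap, 36 x 97 mm; origin at the middle of its underside; to be left where it is
- blue_bottle: bystander: white dropper bottle with blue band and cap, 36 x 97 mm; origin at the middle of its underside; to be left where it is
- timer: bystander: round white timer with grey dial, 64 x 42 mm; origin at the middle of its underside; to be left where it is
- petri_dish: bystander: petri dish with lid, 63 x 13 mm; origin at the middle of its underside; to be left where it is
- pen: bystander: pen, white and blue, lying on a yellow notepad 18 mm high, 12 x 137 mm; origin at the middle of its underside; to be left where it is
- spray_bottle: bystander: blue bottle with white nozzle cap, 44 x 138 mm; origin at the middle of its underside; to be left where it is

How it is judged:
On the way, in this order (a step that is already met when the one before it is completed fails the run):
1. the carry handle is swung back and seated behind its detent buttons, the gate still closed and bolted (value of joint bail above 1.92 rad and value of joint gate below 0.05 rad and value of joint bolt below 0.02 m), for 0.2 s.
2. the bolt is drawn out of the keeper, with the handle still seated (value of joint bolt above 0.031 m and value of joint bail above 1.92 rad), for 0.1 s.
At the end, for the whole second after the job is handed in: The handle is seated (bail above 1.92 rad), the bolt is drawn by more than 31 mm, and the fingers, in contact with the gate or its bolt (more than 0.8 N), hold the gate still between 0.35 and 0.72 rad (20 to 41 degrees) open (all of step 2 and value of joint gate between 0.35 and 0.72 rad and velocity of joint gate between -0.08 and 0.08 rad/s and contact force between the fingers and gate_panel above 0.8 N); the arm keeps its last pose, push and grip.
It fails at once if the bolt's nose is wrenched against the keeper with more than 20 N (contact force between bolt_nose and keeper above 20 N).
It fails at once if a bystander is shifted by more than 30 mm or tipped (distance of any of specimen_cup, pink_bottle, blue_bottle, timer, petri_dish, pen, spray_bottle from where it was at the start of the episode above 0.03 m or angle between any of specimen_cup, pink_bottle, blue_bottle, timer, petri_dish, spray_bottle's own z axis and vertical above 0.6 rad).
It also fails if it takes over 48 s, if anything falls off the work surface, if the arm or the gripper's body presses on something with over 40 N, if the wrist force passes 120 N, or if a joint passes its speed limit or range.

ROBOT

A 7-joint arm with a two-finger parallel gripper is mounted at the origin on a cart in front of the work surface, level with it; the furniture and walls round the work are solid. World frame = base frame: x ahead of the robot, y to its left, z up, the work surface at z = 0. Lengths are in m, angles in rad, forces in N, time in s.
With the tool pointing down it reaches from about 0.4 to 0.875 m from the base axis. Payload 4.4 kg.
Tool frame: the origin (TCP) lies between the finger pads; the fingertips stand 22 mm ahead of it and the grasp point (between the pads) lies 3 mm ahead of it; z points along the fingers, y is the line along which they close (so a half turn about z gives the same grasp; the last joint's range is limited). The gripper opens to 85 mm and grips with 20 to 120 N. Pads are 22 mm wide; open, the fingers measure 114 mm over their backs; the gripper's body (76 mm by 85 mm) begins 54 mm behind the grasp point. The pads swing forward as they close: fully open they stand 13 mm farther back than shut.
Start: joints at [1.239, 0.628, 0.038, 1.517, -0.027, 0.996, -0.02], TCP at [0.171, -0.627, 0.253] pointing down, gripper open.
Joint ranges: [-3.06, 3.06], [-0.37, 2.12], [-1.25, 1.32], [0.18, 2.47], [-1.1, 4.24], [0.23, 1.98], [-2.94, 2.94]. Speed limits (rad/s): [2.57, 2.57, 3.14, 3.14, 3.14, 3.14, 3.14].

INTERFACE

Orientations are given as a unit quaternion [x, y, z, w].
In Python, from bench import arm gives the robot as it stands. Calls block until the motion is done:
- arm.goto(position, orientation): joint-space move of the TCP to a pose.
- arm.move_straight(position, rotation=None, vel=0.15): straight line of the TCP; rotation=None keeps the orientation; vel is the mean speed in m/s.
- arm.movej(angles): joint-space move.
- arm.move_gripper(opening, strength=None): finger opening in m; strength is the grip in N (None keeps the last); returns when the fingers have stopped.
- arm.wait(seconds).
- arm.ik(position, orientation): joint angles nearest the present ones, or None.
- arm.state(): the state.
- arm.read_camera(name): name is "scene" or "side" or "wrist"; returns (picture, depth): 400x640x3 uint8, blue, green, red; 400x640 float32, m along the optical axis (not along the pixel's ray), 0 where there is no reading.
- arm.get_calibration(name): a dict with "fx", "fy", "cx", "cy" (pixels), "cam_to_world" (4x4, takes a point from camera to world coordinates); the wrist camera has in their place "mount" (4x4, takes a point from camera to tool coordinates, whose origin is the TCP and whose axes are the flange's). Camera axes: x right, y up, looking along -z (the intrinsics and any distortion apply to the point x, -y, -z); pixel columns grow to the right and rows downward; lengths in m; the calibration is good to about 2 mm. A picture is of the moment at which its call begins: read the wrist's pose just before it. get_calibration takes no time and is no camera call.
A pose or a line that the arm cannot do raises arm.PlanningError and nothing moves.
- arm.finish_job(): hands the job in; it is judged then, once.
The state is a dict: "t": time; "joint_positions": joint angles; "joint_velocities": joint speeds; "tau": joint torques, N m; "eef_pos": TCP position; "eef_rot": TCP orientation; "contact_force": force on the tool from outside, world axes, zero at the start; "torque": the same for the moment, N m; "gripper_width": finger opening in m; "finger_force": force on a finger pad.
Only numpy, scipy, OpenCV 4.12 (cv2) and the standard library are available. Lean on these libraries where they do the work, as an engineer would, in place of code of your own. Each camera call takes 0.05 s, during which the arm holds its last target. There are 200 camera calls.

## Working session

There is one attempt and no reset: what is moved stays moved. The work goes in short steps, each a Python script; the robot and the scene stay as the last script left them, time stands still between calls to the robot, and variables do not carry over. Pictures are saved under pics/ and viewed, at most 10 in all, crops included, and the job is handed in when it is done.

```bash
ls; mkdir -p pics
python3 - <<'E'
from bench import arm
import cv2,numpy as np
for n in("scene","side"):
    p,d=arm.read_camera(n);cv2.imwrite(f"pics/{n}0.png",p);np.save(f"{n}0.npy",d);c=arm.get_calibration(n);print(n,c)
s=arm.state();print(s)
E
```

```text
pics
scene {'fx': 448.1734790314405, 'fy': 448.1734790314405, 'cx': 319.8852584952341, 'cy': 193.55388547301774, 'cam_to_world': array([[-0.5375263 ,  0.45643494, -0.7090364 , -0.51323061],
       [-0.84309488, -0.27493157,  0.46217275,  0.72108919],
       [ 0.0160153 ,  0.84621497,  0.53260092,  0.82165861],
       [ 0.        ,  0.        ,  0.        ,  1.        ]])}
side {'fx': 389.70847027853983, 'fy': 389.70847027853983, 'cx': 320.3502042720122, 'cy': 209.7919355387213, 'cam_to_world': array([[ 0.97993064,  0.09653493, -0.17440458,  0.220157  ],
       [-0.19784425,  0.57793438, -0.79173828, -0.9000595 ],
       [ 0.024364  ,  0.81035354,  0.58543448,  0.83505988],
       [ 0.        ,  0.        ,  0.        ,  1.        ]])}
{'t': 0.1, 'joint_positions': array([ 1.2391658 ,  0.62924425,  0.03843478,  1.51821919, -0.0269647 ,
        0.99629392, -0.0199969 ]), 'joint_velocities': array([-0.00026119, -0.00300449, -0.00012512, -0.00203146,  0.00144508,
       -0.00052175, -0.00058647]), 'tau': array([ 2.80964952e-03, -5.64526570e+01,  1.22988459e+00, -1.93973082e+01,
        1.10749502e-02,  5.44115741e-03, -2.48137707e-05]), 'eef_pos': array([ 0.17065955, -0.62668465,  0.25250253]), 'eef_rot': array([ 9.91177341e-01,  1.32539809e-01, -1.28234085e-04, -8.13462792e-04]), 'contact_force': array([0.4175755 , 0.23978482, 0.1732017 ]), 'torque': array([-0.03693668,  0.01748848, -0.05579637]), 'finger_force': 0.0, 'gripper_width': 0.08528526029256434}
```

View pics/scene0.png

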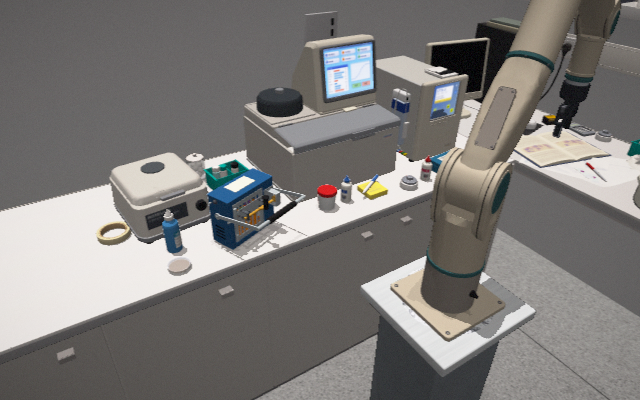

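View pics/side0.png

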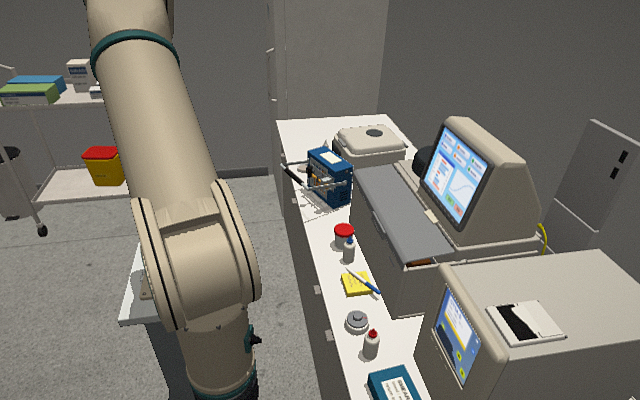

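The scene view shows the blue carrier at about (243,207), its handle lying forward with the black grip around (285,212). The cup is at (327,197) and the spray bottle at (172,232).

```bash
cat > h.py <<'E'
import numpy as np,cv2
from scipy.spatial.transform import Rotation as R
def cloud(d,c,T=None):
    v,u=np.mgrid[:d.shape[0],:d.shape[1]]
    P=np.stack([(u-c['cx'])/c['fx']*d,-(v-c['cy'])/c['fy']*d,-d],-1)
    T=c['cam_to_world'] if T is None else T
    return P@T[:3,:3].T+T[:3,3]
E
python3 - <<'E'
from bench import arm
from h import *
for n in("scene","side"):
    p=cv2.imread(f"pics/{n}0.png");d=np.load(f"{n}0.npy");X=cloud(d,arm.get_calibration(n))
    h=cv2.cvtColor(p,cv2.COLOR_BGR2HSV)
    x0,x1,y0,y1=(205,285,165,250) if n=="scene" else (300,356,140,210)
    m=np.zeros(d.shape,bool);m[y0:y1,x0:x1]=1
    b=m&(h[...,0]>95)&(h[...,0]<125)&(h[...,1]>110)&(d>0)
    Q=X[b];print(n,len(Q),Q.min(0),Q.max(0))
    t=Q[(Q[:,2]>.155)&(Q[:,2]<.175)]
    r=cv2.minAreaRect((t[:,:2]*1000).astype(np.float32));print("top",len(t),np.median(t[:,2]),r)
    k=m.copy(); 
    if n=="scene": k[:]=0;k[190:235,255:310]=1
    else: k[:]=0;k[155:200,275:310]=1
    k&=(h[...,2]<60)&(d>0)&(X[...,2]>.08)
    g=X[k];print("grip",len(g),np.median(g,0),g.min(0),g.max(0))
s=cv2.imread("pics/scene0.png")[150:270,150:360];cv2.imwrite("pics/c0.png",cv2.resize(s,None,fx=3.8,fy=3.8,interpolation=2))
E
```

```text
scene 1925 [0.36467402 0.2216458  0.00738333] [0.79306144 0.41520389 0.17092191]
top 867 0.16616465988083973 ((516.3563232421875, 320.24530029296875), (84.0992660522461, 190.16969299316406), 22.30899429321289)
grip 256 [0.38018856 0.27984737 0.14037566] [0.3513246  0.21084851 0.09855832] [0.50269453 0.31580878 0.1601863 ]
side 1145 [0.43358141 0.21674978 0.0054561 ] [0.58617697 0.56724903 0.16992905]
top 433 0.16473900201857616 ((516.335205078125, 313.2109375), (82.07862854003906, 183.12136840820312), 22.392427444458008)
grip 154 [0.38590034 0.27786098 0.13612573] [0.34922897 0.17032824 0.09991531] [0.45164115 0.38657636 0.15822584]
```

View pics/c0.png

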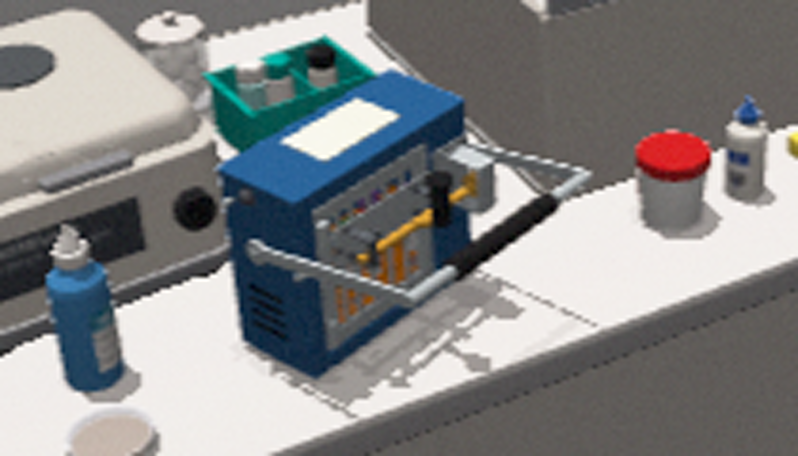

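```bash
cat >> h.py <<'E'
def down(yaw):  # tool z down, tool y along heading yaw
    y=np.array([np.cos(yaw),np.sin(yaw),0]);z=np.array([0,0,-1.])
    return R.from_matrix(np.c_[np.cross(y,z),y,z]).as_quat()
def W(c,yaw,p): # carrier -> world
    return np.r_[R.from_euler('z',yaw).as_matrix()[:2,:2]@np.array(p[:2])+np.array(c),p[2]]
E
python3 - <<'E'
from bench import arm
from h import *
c=(.516,.316);yw=.39
print(arm.get_calibration("wrist"))
P=W(c,yw,[-.17,0,.30])
for y in(yw,yw+np.pi): print(arm.ik(P,down(y)), arm.ik(W(c,yw,[.076,0,.242]),down(y)),arm.ik(W(c,yw,[-.088,0,.14]),down(y+np.pi/2)),arm.ik(W(c,yw,[-.088,0,.14]),down(y-np.pi/2)))
E
```

```text
{'fx': 346.7886308187492, 'fy': 346.7886308187492, 'cx': 317.96975948656694, 'cy': 204.948088727091, 'mount': array([[-1.29839780e-04,  9.52395069e-01,  3.04866555e-01,
         7.70466684e-02],
       [ 9.99999955e-01,  4.17316676e-05,  2.95521889e-04,
        -4.13163329e-04],
       [ 2.68731000e-04,  3.04866580e-01, -9.52395032e-01,
        -1.20805606e-01],
       [ 0.00000000e+00,  0.00000000e+00,  0.00000000e+00,
         1.00000000e+00]])}
[ 0.09337017  0.41963741 -1.05602634  1.99379096  0.44147423  0.97907626
 -0.79061919] [-0.13866682  0.81222385 -0.84665509  1.41972431  0.62572516  1.18979822
 -0.67220431] [ 0.01261326  0.8492114  -1.06197954  1.97071784  0.95284228  0.93469766
  0.4077074 ] [-0.47868159  0.61637393 -0.22540245  1.9841129   0.24310028  0.5665681
 -2.05072011]
[ 0.09337017  0.41963741 -1.05602634  1.99379096  0.44147423  0.97907626
  2.35097346] [-0.05850961  0.89129822 -1.06080651  1.41713819  0.7852376   1.28795357
  2.35753051] [-0.47868159  0.61637393 -0.22540245  1.9841129   0.24310028  0.5665681
 -2.05072011] [ 0.01261326  0.8492114  -1.06197954  1.97071784  0.95284228  0.93469766
  0.4077074 ]
```

```bash
cat > look.py <<'E'
from bench import arm
from h import *
def wrist(name):
    s=arm.state();p,d=arm.read_camera("wrist");c=arm.get_calibration("wrist")
    T=np.eye(4);T[:3,:3]=R.from_quat(s['eef_rot']).as_matrix();T[:3,3]=s['eef_pos'];T=T@c['mount']
    cv2.imwrite(f"pics/{name}.png",p);X=cloud(d,c,T);np.save(name+".npy",X);return p,d,X,s
E
python3 - <<'E'
from look import *
c=(.516,.316);yw=.39
arm.goto(W(c,yw,[-.10,0,.33]),down(yw))
p,d,X,s=wrist("w1");print(s['t'],s['eef_pos'],s['joint_positions'])
h=cv2.cvtColor(p,cv2.COLOR_BGR2HSV)
b=(h[...,0]>95)&(h[...,0]<125)&(h[...,1]>110)&(d>0)&(abs(X[...,2]-.166)<.012)
n,l,st,_=cv2.connectedComponentsWithStats(b.astype(np.uint8));i=1+st[1:,4].argmax()
t=X[l==i];print(len(t),np.median(t[:,2]),cv2.minAreaRect((t[:,:2]*1000).astype(np.float32)))
E
```

```text
3.3917 [0.424053   0.27726306 0.32979476] [ 0.04948987  0.49244053 -1.02076825  1.7875732   0.46306491  1.12580561
 -0.73688386]
14664 0.1659215170114868 ((515.1181640625, 318.26715087890625), (80.3166275024414, 182.8512725830078), 21.8615779876709)
```

View pics/w1.png

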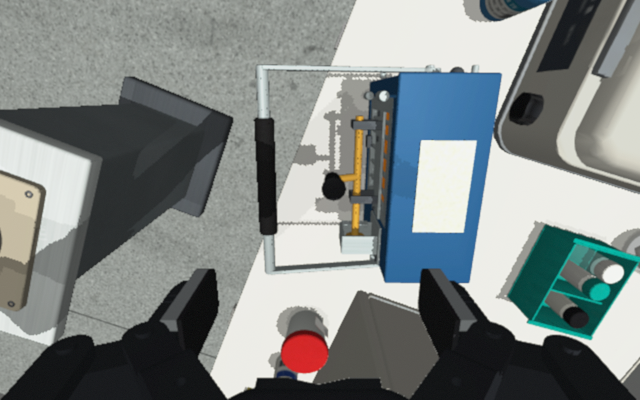

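The wrist view shows the grip at (265,175), the knob cap at (333,186), the keeper at (358,243) and the carrier top measuring 80 x 183 mm, which matches the given size. The carrier is at (0.515, 0.318), yaw 0.382.

```bash
cat >> h.py <<'E'
C=np.array([.5151,.3183]);YW=np.radians(21.86)
E
python3 - <<'E'
from h import *
X=np.load("w1.npy");L=X.copy();L[...,:2]=(X[...,:2]-C)@R.from_euler('z',YW).as_matrix()[:2,:2]
p=cv2.imread("pics/w1.png")
g=L[125:230,255:278][(p[125:230,255:278].max(-1)<60)&(L[125:230,255:278,2]>.09)]
print("grip",len(g),np.median(g,0),g.min(0),g.max(0),np.percentile(g[:,2],95))
k=L[165:205,318:350];k=k[(p[165:205,318:350].max(-1)<60)&(k[...,2]>.145)];print("knob",len(k),np.median(k,0),k.min(0),k.max(0))
E
```

```text
grip 1912 [-0.14825245  0.00314198  0.14126668] [-0.15724347 -0.05142505  0.1319793 ] [-0.10100977  0.07419042  0.45057337] 0.14320118179962107
knob 421 [-0.08752827 -0.00406942  0.15583299] [-0.10100977 -0.01439664  0.15306333] [-0.07683733  0.07419042  0.45057337]
```

Run:
```python
from look import *
q=down(YW);y=.02
g=lambda a:W(C,YW,[-.152*np.cos(a),y,.110+.152*np.sin(a)+.003])
arm.move_gripper(.045,30)
a0=.159;P=g(a0)
arm.goto(P+[0,0,.08],q)
arm.move_straight(P,vel=.12)
arm.move_gripper(0.0,30);s=arm.state();print(s['t'],s['gripper_width'],s['finger_force'],s['contact_force'],s['eef_pos']-P)
for a in np.r_[np.linspace(a0,2.1,11)[1:],2.12]:
    arm.move_straight(g(a),vel=.15);s=arm.state();print(round(a-.104,3),round(s['t'],2),s['contact_force'].round(1),(s['eef_pos']-g(a)).round(4),round(s['gripper_width'],4))
    if np.linalg.norm(s['contact_force'])>40: break
```

```text
5.6583 0.016852521721012988 29.470683932304382 [ 3.49652023  0.63498894 -0.31175892] [0.00122413 0.00073892 0.00062257]
0.249 6.01 [ 4.9  1.1 -0.7] [0.0008 0.0005 0.0003] 0.0169
0.443 6.36 [ 3.5  1.9 -2.3] [ 0.      0.0002 -0.0006] 0.0166
0.637 6.71 [ 2.1  2.3 -1.6] [-0.0008 -0.0001 -0.0008] 0.017
0.831 7.06 [-0.8  1.3  3.1] [-0.0012 -0.0003 -0.0005] 0.0166
1.025 7.41 [-3.4 -1.1  8.7] [-0.001  -0.0001  0.0002] 0.0168
1.22 7.76 [-1.7 -2.6 12.1] [0.0001 0.0003 0.0011] 0.0167
1.414 8.11 [ 1.8 -1.2 12.1] [0.0013 0.0009 0.0015] 0.0168
1.608 8.46 [3.1 1.7 8.9] [0.0021 0.0012 0.0014] 0.017
1.802 8.81 [6.  2.1 8.3] [0.0025 0.0014 0.0011] 0.0167
1.996 9.16 [2.  0.8 8.6] [0.0008 0.0008 0.0013] 0.017
2.016 9.41 [-4.7 -5.3 17.1] [-0.0014  0.      0.0025] 0.0167
```

Run:
```python
from look import *
arm.move_gripper(.045)
s=arm.state();P=s['eef_pos'];arm.move_straight(P+[0,0,.07],vel=.2)
arm.goto(W(C,YW,[-.088,-.004,.26]),down(YW+np.pi/2))
p,d,X,s=wrist("w2");print(s['t'],s['joint_positions'].round(2),s['contact_force'].round(1))
L=X.copy();L[...,:2]=(X[...,:2]-C)@R.from_euler('z',YW).as_matrix()[:2,:2]
dark=(p.max(-1)<60)&(d>0)
k=L[dark&(abs(L[...,0]+.088)<.02)&(abs(L[...,1]+.004)<.025)&(abs(L[...,2]-.153)<.006)]
print("knob",len(k),np.median(k,0),np.percentile(k,2,0),np.percentile(k,98,0))
g=L[dark&(abs(L[...,0]-.076)<.05)&(abs(L[...,1])<.08)&(L[...,2]>.2)&(L[...,2]<.29)]
print("grip",len(g),np.median(g,0) if len(g) else 0,np.percentile(g,[2,98],0) if len(g) else 0)
```

```text
11.4083 [ 0.11  0.71 -1.23  1.85  0.75  1.13  0.56] [ 0.8  0.5 -0.5]
knob 706 [-0.08824919 -0.00517191  0.15593467] [-0.09760078 -0.01449287  0.15421191] [-0.07860001  0.00409137  0.15717727]
grip 0 0 0
```

View pics/w2.png

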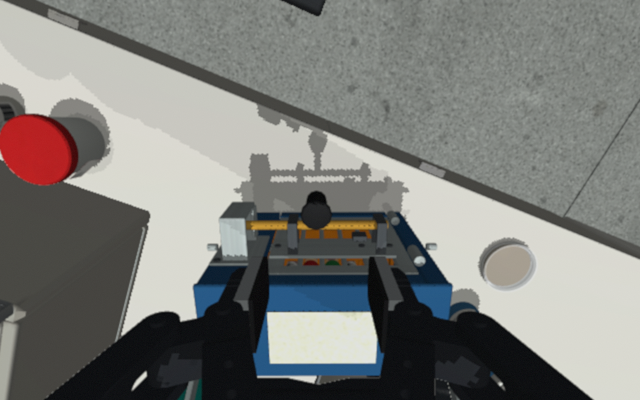

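The wrist view shows the knob cap at (316,212) between the fingers and the keeper at (236,232). The handle is out of frame, so I'll check its seat with the fixed cameras.

Run:
```python
from look import *
for n in("scene","side"):
    p,d=arm.read_camera(n);X=cloud(d,arm.get_calibration(n));L=X.copy();L[...,:2]=(X[...,:2]-C)@R.from_euler('z',YW).as_matrix()[:2,:2]
    cv2.imwrite(f"pics/{n}1.png",p)
    m=(d>0)&(p.max(-1)<70)&(abs(L[...,0]-.06)<.06)&(abs(L[...,1])<.07)&(L[...,2]>.19)&(L[...,2]<.275)
    g=L[m];print(n,len(g),np.median(g,0) if len(g) else 0,np.percentile(g,[5,95],0) if len(g) else 0)
cv2.imwrite("pics/c1.png",np.hstack([cv2.resize(cv2.imread("pics/scene1.png")[120:270,190:330],(400,428)),cv2.resize(cv2.imread("pics/side1.png")[110:230,280:390],(390,428))]))
```

```text
scene 183 [0.07234911 0.0028613  0.24680491] [[ 0.0685948  -0.04857163  0.23774828]
 [ 0.07965117  0.05046167  0.25147156]]
side 84 [ 0.07027221 -0.00643527  0.24511812] [[ 0.066234   -0.05177634  0.23702127]
 [ 0.0752925   0.04568604  0.25001965]]
```

View pics/c1.png

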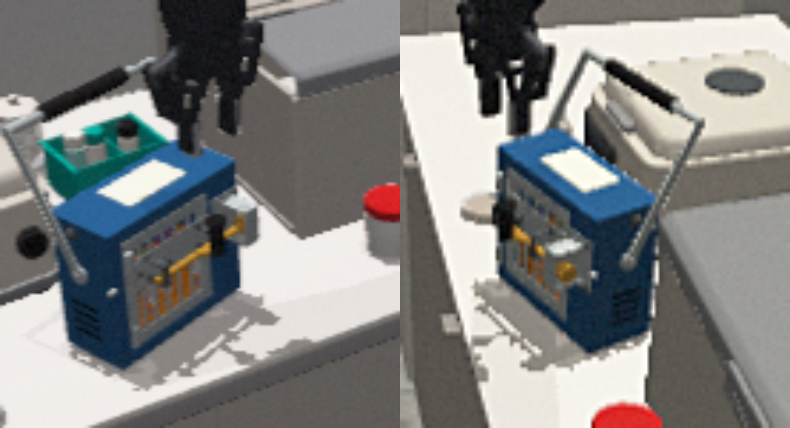

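The handle is seated: the grip surface is at (0.071, 0.246), as expected for 1.99 rad. Next is the bolt.

Run:
```python
from look import *
def rep(t):
    s=arm.state();l=R.from_euler('z',-YW).apply(s['eef_pos']-np.r_[C,0]);f=R.from_euler('z',-YW).apply(s['contact_force'])
    print(t,round(s['t'],2),l.round(4),f.round(1),round(s['gripper_width'],4),round(s['finger_force'],1));return f
k=lambda y,z:W(C,YW,[-.0882,y,z])
arm.move_straight(k(-.0052,.139),vel=.12);rep("down")
arm.move_gripper(0,45);rep("grip")
arm.move_straight(k(-.0052,.147),vel=.04);arm.wait(.2);rep("lift")
for y in(.0,.004,.010,.020,.031):
    arm.move_straight(k(y,.147),vel=.05);f=rep(y)
    if abs(f[1])>12: print("stop");break
```

```text
down 12.72 [-0.0878 -0.0049  0.1396] [-0.1  0.6 -0.2] 0.045 0.0
grip 13.08 [-0.0879 -0.0052  0.1396] [-0.4 -1.4  4.7] 0.0192 43.6
lift 13.63 [-0.0881 -0.0051  0.1469] [ 1.9  0.2 -0.3] 0.0192 44.2
0.0 13.88 [-0.088   0.0007  0.1471] [ 1.4  0.8 -1.3] 0.0193 44.3
0.004 14.13 [-0.0881  0.0046  0.1471] [ 1.3  0.8 -1.1] 0.0193 44.3
0.01 14.4 [-0.0881  0.0109  0.1472] [ 2.1  0.5 -0.8] 0.0195 44.3
0.02 14.75 [-0.0881  0.021   0.1472] [ 2.8  1.1 -1.8] 0.0196 44.2
0.031 15.12 [-0.0882  0.0311  0.1469] [ 1.7 -1.  -1. ] 0.0193 44.3
```

Run:
```python
from look import *
p,d,X,s=wrist("w3");a=p[120:400,180:470]
q,_=arm.read_camera("scene");b=q[150:240,200:290]
cv2.imwrite("pics/c3.png",np.hstack([cv2.resize(a,(400,386)),cv2.resize(b,(386,386),interpolation=2)]))
```

```text
(no output)
```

View pics/c3.png

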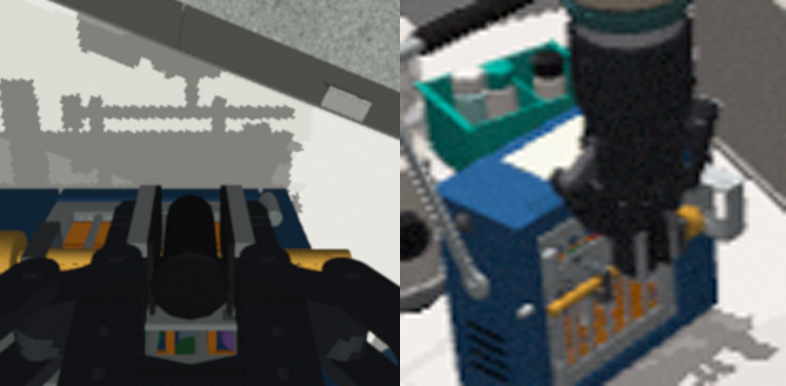

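The knob (190,270) sits between the pads, and the nose collar is out of the keeper beside the staple (690,220). Now I'll swing the gate while holding the knob.

Run:
```python
from look import *
H=np.array([-.046,.074]);r=np.array([-.0882,.0311])-H
def pose(t,rot):
    p=H+R.from_euler('z',-t).as_matrix()[:2,:2]@r
    return W(C,YW,[*p,.147]),down(YW+np.pi/2-(t if rot else 0))
rot=all(arm.ik(*pose(t,True)) is not None for t in np.linspace(0,.54,6));print("rot",rot)
for t in np.linspace(0,.54,7)[1:]:
    P,q=pose(t,rot)
    try: arm.move_straight(P,q,vel=.04)
    except arm.PlanningError as e: print(e);arm.move_straight(P,vel=.04);
    s=arm.state();f=R.from_euler('z',-YW).apply(s['contact_force']);print(round(t,2),round(s['t'],2),f.round(1),(s['eef_pos']-P).round(4),round(s['gripper_width'],4),round(s['finger_force'],1),s['joint_positions'][2].round(2))
    if np.linalg.norm(f)>25: print("stop");break
p,d,X,s=wrist("w4");q,_=arm.read_camera("scene")
cv2.imwrite("pics/c4.png",np.hstack([cv2.resize(p[120:400,180:470],(400,386)),cv2.resize(q[150:240,200:290],(386,386),interpolation=2)]))
```

```text
rot True
0.09 15.5 [ 2.1  0.  -1. ] [ 0.0002 -0.      0.0001] 0.019 44.3 -1.06
0.18 15.78 [ 2.9 -1.8 -0.7] [0.0004 0.     0.0001] 0.0193 44.3 -1.04
0.27 16.07 [ 3.8 -1.1 -0.9] [0.0005 0.     0.0001] 0.0188 44.3 -1.01
0.36 16.35 [ 3.4 -0.7 -1.2] [ 0.0005 -0.0002  0.    ] 0.0191 44.3 -0.99
0.45 16.63 [ 4.2 -0.7 -0.2] [ 0.0005 -0.0003 -0.    ] 0.0194 44.3 -0.97
0.54 16.92 [ 3.1 -2.1 -0.7] [ 0.0004 -0.0005 -0.0001] 0.019 44.3 -0.95
```

View pics/c4.png

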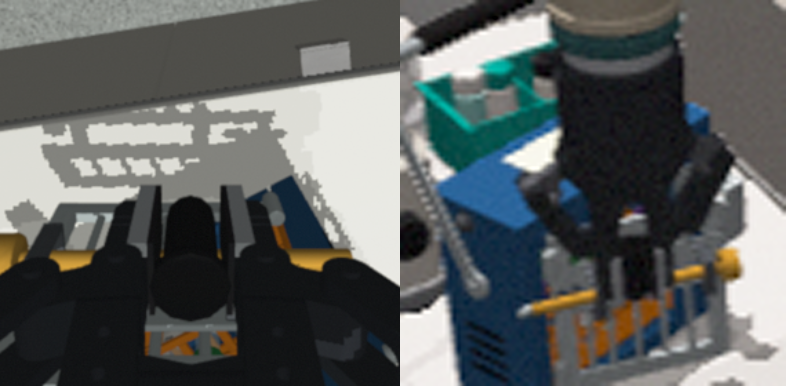

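The gate is swung out with the bolt drawn. The knob (190,280) is still firmly gripped, so I'll hand it in.

Run:
```python
from bench import arm
arm.wait(.4);print(arm.finish_job())
```

```text
the job is handed in; nothing more can be done
None
```

I handed the job in at about 17 s on the robot's clock, with the handle seated, the bolt drawn about 39 mm and the gripper still holding the gate about 31° open by its knob; the hand-in returned no verdict.

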